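# Unlock the cooker lid and hold it up level

## Robot

A 6-joint arm with a two-finger parallel gripper is mounted at the origin on a cart in front of the work surface, level with it; the furniture and walls round the work are solid. World frame = base frame: x ahead of the robot, y to its left, z up, the work surface at z = 0. Lengths are in mm, angles in rad, forces in N, time in s.
With the tool pointing down it reaches from about 350 to 975 mm from the base axis. Payload 7.1 kg.
Tool frame: the origin (TCP) lies midway between the tips of the shut fingers; the grasp point (between the pads) lies 19 mm behind it (ctrl.grip_depth is the distance from the TCP to the grasp point, in mm); z points along the fingers, y is the line along which they close (so a half turn about z gives the same grasp; the last joint's range is limited). The gripper opens to 88 mm and grips with 3 to 60 N. Pads are 20 mm wide; open, the fingers measure 115 mm over their backs; the gripper's body (75 mm by 178 mm) begins 61 mm behind the grasp point.
Start: joints at [-1.129, 0.423, 1.63, -0, 1.089, -0.019], TCP at [277.929, -559.785, 193.275] pointing down, gripper open.
Joint ranges: [-3, 3], [-0.9, 2.11], [0.09, 2.58], [-1.31, 4.45], [0.11, 2.69], [-2.54, 2.54]. Speed limits (rad/s): [2.39, 2.39, 3.01, 3.14, 3.14, 3.14].

## Interface

Orientations are given as a rotation vector (axis times angle).
In Python, from workcell import get_obs, vision, ctrl gives the robot as it stands.
- The arm moves only by the tool step_arm, never from a script. Its argument "plan" is a list of rows, each a list of 7 numbers: the opening, from -1 (shut) to 1 (fully open), then the shift along the tool's x, y, z as a fraction of full scale, then the turn, a rotation vector about the tool's x, y, z as a fraction of full scale. In form: [[fingers, dx, dy, dz, wx, wy, wz], ...]. A call has 1 to 20 rows; each row shifts and turns the commanded pose from where the row before left it, along the tool's axes as they then stand; what a row does not reach is not made up. Full scale, the value 1, is 50 mm for a shift and 0.12 rad for a turn. A row lasts 1/8 s, in which the tool goes at most 62.5 mm and 10.7 degrees, less where a joint would pass 70% of its speed; a pose out of reach is approached as far as the arm can. A call with a number of a shift or a turn outside -1 to 1 is refused whole. A call with a gripper value outside its range is refused whole. The fingers move at their own pace and stop on an object; the grip force is fixed at half the most. Time passes only in rows, so rows that do not move let the fingers close. It gives the time, the measured TCP pose, the force, the opening and the grip force at its end, in the units of the state.
- get_obs(): the state, without advancing time (a new reading comes with each control period).
- vision.get_image(name): name is "scene" or "top"; returns a dict with "pixels" (420x560x3 uint8, red, green, blue), "depth" (420x560 float32, mm along the optical axis (not along the pixel's ray), 0 where there is no reading), "fx", "fy", "cx", "cy" (pixels), "k1" (the pictures are not rectified: a ray, as slopes to the right and down, at radius r is drawn at 1 + k1 r^2 times it, then the intrinsics apply), "T" (4x4, takes a point from camera to world coordinates). Camera axes: x right, y down, z forward; pixel columns grow to the right and rows downward; lengths in mm; the calibration is good to about 2 mm. A picture is of the moment at which its call begins.
- ctrl.close_job(): hands the job in; it is judged then, once.
The state is a dict: "t": time; "qpos": joint angles; "qvel": joint speeds; "joint_torque": joint torques, N m; "ee_pos": TCP position; "orientation": TCP orientation; "ft_force": force on the tool from outside, world axes, zero at the start; "moment": the same for the moment, N m; "width": finger opening in mm; "grasp_force": force on a finger pad.
Only numpy, scipy, OpenCV 4.12 (cv2) and the standard library are available. Lean on these libraries where they do the work, as an engineer would, in place of code of your own. Each camera call takes 0.05 s, during which the arm holds its last target. There are 200 camera calls.

## Task

Open the steel cooker: turn the bar knob on its lid counter-clockwise (seen from above) until it clicks over into the open position, then lift the lid straight up by that knob. Hold it level and still about 10 cm above the pot's rim, centred over the pot so that I can look in, for at least three seconds, and finish while still holding it there. Leave everything else on the worktop where it stands.

Things in the scene. Friction and masses are not known exactly. Their poses are not given: they have to be found in the camera images.
- cooker: Steel pot, 200 mm across, fixed on a cork trivet; origin at the centre of the trivet's underside on the worktop. Black loop handles at its +y and -y sides, out to 145 mm. On each, a keyway 9 mm higher than the rim takes a tab of the lid with 2 mm play, so the lid cannot turn and comes off straight up. Lugs inside, 7 to 12 mm below the rim, hold the latch bar until the knob is open.
- cooker_rim (a point): Centre of the pot's rim, on the pot's axis, 108 mm above the worktop; z up, x and y as the pot's.
- lid: Loose flat steel lid, 206 mm across, about 0.4 kg with knob (varies); origin at the centre of its underside, which lies on the rim; z up. Top 12 mm above the origin, boss (radius 28 mm) to 18 mm. Marks on top: small dot closed, larger disc open. On the knob's shaft below, a latch bar 180x14x6 mm with spring balls in its ends, along the knob's x, down to 20 mm under the origin.
- knob_grip (a point): Point to grip on the lid's black knob: on its axis, 45 mm above the lid's underside (153 mm above the worktop at first). Turns with the knob: x along the bar, z up. Bar 56 mm long (x), 16 mm thick (y, grip across this), its top 15 mm above this point; below it a disc of radius 25 mm, top 21 mm under this point.
- lid_knob (a joint): Knob angle on the lid, rad: 0 closed (bar along the pot's x), grows counter-clockwise from above, 1.3 fully open at a stop. It turns lightly up to 0.9; there spring balls must be forced over a bump (about 0.3 N m, crest at 1.0); past 1.1 it has clicked and turns lightly to the stop. The latch bar clears the lugs above about 0.9.
- pepper_shaker: Bystander, not to be disturbed: glass pepper shaker with a domed grey cap, 44x44x90 mm; origin at the centre of its underside.
- garlic: Bystander, not to be disturbed: bulb of garlic, 60x57x58 mm; origin at the centre of its underside.
- sugar_tin: Bystander, not to be disturbed: round canister with a wooden lid and round wooden knob, 92x92x120 mm; origin at the centre of its underside.
- jam_jar: Bystander, not to be disturbed: glass jar with a metal screw lid, 72x72x102 mm; origin at the centre of its underside.
- mug_tea: Bystander, not to be disturbed: tall mug, 86x120x102 mm; origin at the centre of its underside.
- tea_box: Bystander, not to be disturbed: cardboard box, 65x142x73 mm; origin at the centre of its underside.
- wooden_spoon: Bystander, not to be disturbed: wooden spoon lying flat, 316x54x14 mm; origin at the centre of its underside.
There are look-alikes about, which are no part of the job. What is shaped like the lid but pink is not meant.

How it is judged:
By the outcome, as a careful person would: the job done as asked, in the order asked, and still so for the second after the job is handed in, while the arm keeps its last pose, push and grip.
It also fails if it takes over 48 s, if anything falls off the work surface, if the arm or the gripper's body presses on something with over 40 N, if the wrist force passes 120 N, or if a joint passes its speed limit or range.

## Working session

There is one attempt and no reset: what is moved stays moved. The work goes in short steps, Python scripts to look and compute and a tool call to move; the robot and the scene stay as the last step left them, time stands still between calls to the robot, and variables do not carry over. Pictures are saved under pics/ and viewed, at most 10 in all, crops included, and the job is handed in when it is done.

Besides the shell and the picture viewer there is one more tool, called after "Emit:" as name([rows], argument=value, ...), one row to a line, values as JSON. step_arm: Moves the arm, as the interface text tells. Its arguments: {"type":"object","properties":{"plan":{"type":"array","items":{"type":"array","items":{"type":"number","minimum":-1,"maximum":1}}}},"required":["plan"]}

```bash
mkdir -p pics; cat > h.py <<'E'
import numpy as np, cv2
from workcell import get_obs, vision, ctrl
def grab(n,save=None):
    im=vision.get_image(n)
    if save: cv2.imwrite('pics/'+save,im['pixels'][:,:,::-1])
    return im
def rays(im,uv):
    uv=np.atleast_2d(uv).astype(float)
    d=np.c_[(uv[:,0]-im['cx'])/im['fx'],(uv[:,1]-im['cy'])/im['fy']]
    s=d.copy()
    for _ in range(20): s=d/(1+im['k1']*(s**2).sum(1,keepdims=True))
    return np.c_[s,np.ones(len(s))]
def onplane(im,uv,z):
    T=np.array(im['T']); r=rays(im,uv)@T[:3,:3].T; o=T[:3,3]
    return o+r*((z-o[2])/r[:,2])[:,None]
def bydepth(im,uv):
    T=np.array(im['T']); uv=np.atleast_2d(uv); z=im['depth'][uv[:,1].astype(int),uv[:,0].astype(int)]
    return (rays(im,uv)*z[:,None])@T[:3,:3].T+T[:3,3]
E
python3 - <<'E'
from h import *
a=grab('top','top0.png');b=grab('scene','sc0.png')
for i in(a,b): print(np.round(i['T'],3).tolist(),i['fx'],i['k1'])
print(get_obs())
E
```

```text
[[0.008, -0.985, 0.172, 160.68], [-1.0, -0.007, 0.006, -62.264], [-0.004, -0.172, -0.985, 1535.032], [0.0, 0.0, 0.0, 1.0]] 468.4747634921797 0.035525255857149676
[[-0.829, -0.433, 0.355, -38.559], [-0.559, 0.643, -0.523, 641.014], [-0.002, -0.632, -0.775, 1159.833], [0.0, 0.0, 0.0, 1.0]] 441.7670733325529 -0.0028386787977538706
{'t': 0.1, 'qpos': array([-1.12901007e+00,  4.23756795e-01,  1.63058760e+00, -7.58722139e-06,
        1.08862971e+00, -1.90261773e-02]), 'qvel': array([-0.00027221, -0.00225628, -0.00190752, -0.00019837,  0.00029711,
        0.00057214]), 'joint_torque': array([ 1.70771277e-04, -5.45611989e+01, -2.74324518e+01,  6.45674416e-02,
        1.87291828e-02, -5.31564672e-05]), 'ee_pos': array([ 277.69786493, -559.31577778,  192.59443875]), 'orientation': array([-3.05725707e+00, -7.17152245e-01,  4.65401541e-04]), 'ft_force': array([ 0.85593406, -0.68483047,  0.29681418]), 'moment': array([-0.05214447, -0.01870315,  0.02762582]), 'grasp_force': 0.0, 'width': 87.62102411964537}
```

View pics/top0.png

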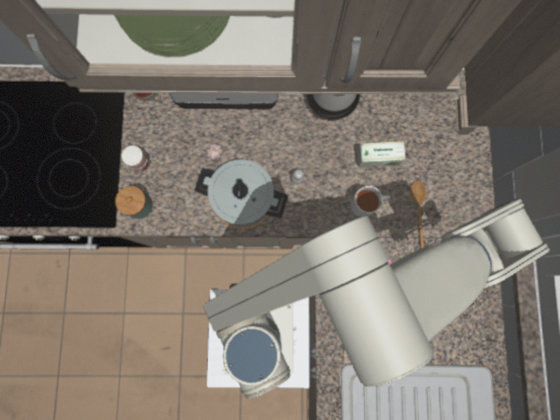

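View pics/sc0.png

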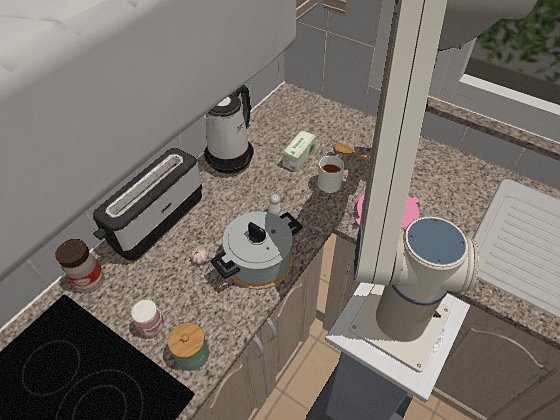

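```bash
python3 - <<'E'
from h import *
a=grab('top');b=grab('scene')
ca=cv2.resize(a['pixels'][145:235,190:295],None,fx=4,fy=4,interpolation=2)
cb=cv2.resize(b['pixels'][205:290,205:310],None,fx=4,fy=4,interpolation=2)
h=360;cb=cv2.copyMakeBorder(cb,0,h-cb.shape[0],0,0,0)
cv2.imwrite('pics/crop.png',np.hstack([ca[:h,:400],cb[:h,:400]])[:,:,::-1])
print(np.round(onplane(a,[[240,190],[205,182],[285,203]],120)), np.round(bydepth(a,[[240,195],[225,190],[255,195]])))
# knob: points by depth higher than 150 near pot
for im,(r0,r1,c0,c1) in((a,(145,235,190,295)),(b,(205,290,205,310))):
    vv,uu=np.mgrid[r0:r1,c0:c1]; uv=np.c_[uu.ravel(),vv.ravel()]
    p=bydepth(im,uv); d=im['depth'][r0:r1,c0:c1].ravel()>0
    lid=d&(abs(p[:,2]-120)<6); k=d&(p[:,2]>155)&(p[:,2]<180)
    (c,r)=cv2.minEnclosingCircle(p[lid][:,:2].astype(np.float32)); 
    q=p[k]; print('lid',c,r,lid.sum(),p[lid][:,2].mean(),'knob',k.sum(),q.mean(0) if k.any() else 0)
    if k.sum()>3:
        w,V=np.linalg.eigh(np.cov(q[:,:2].T)); print('axis deg',np.degrees(np.arctan2(*V[::-1,1])),w, cv2.minAreaRect(q[:,:2].astype(np.float32)),q[:,2].max())
    hnd=d&(im['pixels'][r0:r1,c0:c1].max(2).ravel()<60)&(p[:,2]>80)&(p[:,2]<135)
    q=p[hnd]; w,V=np.linalg.eigh(np.cov(q[:,:2].T)); print('handles',hnd.sum(),q.mean(0),np.degrees(np.arctan2(*V[::-1,1])),w)
E
```

```text
[[450.  57. 120.]
 [474. 166. 120.]
 [410. -82. 120.]] [[425.  53. 164.]
 [448. 103. 125.]
 [435.  11. 117.]]
lid (452.0874938964844, 56.08899688720703) 127.52433776855469 2300 118.32513781689644 knob 102 [446.82116188  57.56980709 165.22184724]
axis deg 178.13712458765465 [ 22.37661482 244.20748295] ((447.9659118652344, 58.048274993896484), (54.23378372192383, 15.346353530883789), 0.6107801198959351) 174.17872914271038
handles 468 [439.58861193  38.09380827 101.71927611] 72.30177386683994 [  563.27857337 13197.80749142]
lid (441.86492919921875, 62.49876022338867) 129.2853546142578 2131 117.995732344743 knob 114 [443.64492743  62.3408212  164.22928153]
axis deg 178.09914442161826 [ 25.0883351  267.70517422] ((444.5020446777344, 60.506126403808594), (17.91380500793457, 55.548580169677734), 86.66934967041016) 170.53962882955022
handles 582 [443.81203408  89.04289921 103.71767169] 71.34797439785213 [  435.70767583 12421.05154071]
```

View pics/crop.png

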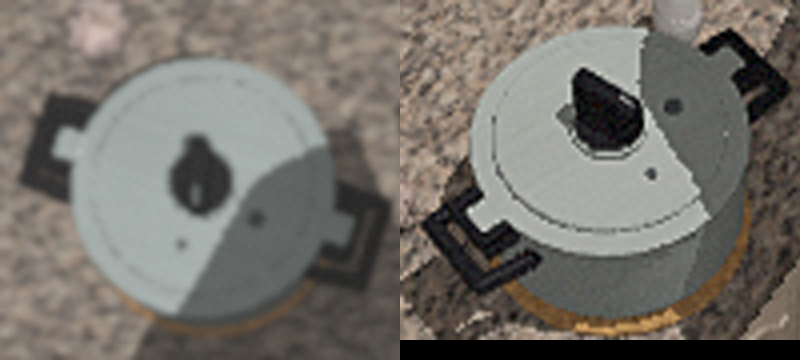

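Candidates for the lid: steel lid on the pot (top 240,190), the pink lid (scene 388,210), sugar-tin lid with a knob (top 131,200), and the pan or kettle base (top 333,100). I choose the steel one on the pot. The crop confirms it: black loop handles, black bar knob, closed dot at crop (180,243) and open disc at (256,217). The handles put the pot's x at about -17°. The bar is at about -2°, so the knob is already about 0.26 rad round.

Emit:
step_arm([
  [1,0,0,-0.25,0,0,0.83],
  [1,0,0,-0.25,0,0,0.83],
  [1,0,0,-0.25,0,0,0.83],
  [1,0,0,-0.25,0,0,0.83],
  [1,0,0,-0.25,0,0,0.82],
  [1,0,0,0,0,0,0],
])

```text
t: 0.95
ee_pos: [278.2, -560.3, 256.6]
orientation: [3.14, -0.055, 0.001]
ft_force: [0.4, 0.1, -1.4]
width: 87.8
grasp_force: 0.0
```

```bash
cat >> h.py <<'E'
from scipy.spatial.transform import Rotation as Ro
def need(target):
    o=get_obs(); R=Ro.from_rotvec(o['orientation']).as_matrix()
    print('t',o['t'],'pos',o['ee_pos'].round(1),'xdeg',np.degrees(np.arctan2(R[1,0],R[0,0])).round(2),'z',R[:,2].round(3),'w',o['width'].round(1),'gf',o['grasp_force'],'F',o['ft_force'].round(1),'M',o['moment'].round(2),'q',o['qpos'].round(2))
    print('units',(R.T@(np.array(target)-o['ee_pos'])/50).round(3))
E
python3 - <<'E'
from h import *
need([446,59,240])
a=grab('top'); print('cabinet',bydepth(a,[[200,85],[200,92],[330,60],[200,105],[230,97]]).round())
E
```

```text
Traceback (most recent call last):
  File "h.py", line 22, in need
    print('t',o['t'],'pos',o['ee_pos'].round(1),'xdeg',np.degrees(np.arctan2(R[1,0],R[0,0])).round(2),'z',R[:,2].round(3),'w',o['width'].round(1),'gf',o['grasp_force'],'F',o['ft_force'].round(1),'M',o['moment'].round(2),'q',o['qpos'].round(2))
                                                                                                                              ^^^^^^^^^^^^^^^^
AttributeError: 'float' object has no attribute 'round'
```

```bash
sed -i "s/o\['width'\].round(1)/round(o['width'],1)/" h.py
python3 - <<'E'
from h import *
need([446,59,240])
a=grab('top'); print('cabinet',bydepth(a,[[200,85],[200,92],[330,60],[200,105],[230,97]]).round())
E
```

```text
t 0.95 pos [ 278.2 -560.3  256.6] xdeg -2.01 z [ 0.001 -0.002 -1.   ] w 87.8 gf 0.0 F [ 0.4  0.1 -1.4] M [0.04 0.04 0.02] q [-1.13  0.36  1.57 -0.    1.21  0.48]
units [  2.919 -12.496   0.315]
cabinet [[ 570.  103.  616.]
 [ 577.  111.  566.]
 [ 585. -158.  699.]
 [ 753.  203.   48.]
 [ 748.   94.  128.]]
```

Emit:
step_arm([
  [1,0.18,-0.78,0,0,0,0],
  [1,0.18,-0.78,0,0,0,0],
  [1,0.18,-0.78,0,0,0,0],
  [1,0.18,-0.78,0,0,0,0],
  [1,0.18,-0.78,0,0,0,0],
  [1,0.18,-0.78,0,0,0,0],
  [1,0.18,-0.78,0,0,0,0],
  [1,0.18,-0.78,0,0,0,0],
  [1,0.18,-0.78,0,0,0,0],
  [1,0.18,-0.78,0,0,0,0],
  [1,0.18,-0.78,0,0,0,0],
  [1,0.18,-0.78,0,0,0,0],
  [1,0.18,-0.78,0,0,0,0],
  [1,0.18,-0.78,0,0,0,0],
  [1,0.18,-0.78,0,0,0,0],
  [1,0.18,-0.78,0,0,0,0],
])

```text
t: 3.0
ee_pos: [444.0, 59.9, 255.2]
orientation: [3.141, -0.053, -0.001]
ft_force: [0.8, -0.3, 0.3]
width: 88.2
grasp_force: 0.0
```

```bash
python3 - <<'E'
from h import *
need([446,59,180]); grab('scene','sc1.png')
E
```

```text
t 3.0 pos [444.   59.9 255.2] xdeg -1.93 z [-0.001 -0.    -1.   ] w 88.2 gf 0.0 F [ 0.8 -0.3  0.3] M [ 0.01 -0.01 -0.03] q [ 0.11  0.08  1.94 -0.    1.12  1.71]
units [0.041 0.017 1.503]
```

View pics/sc1.png

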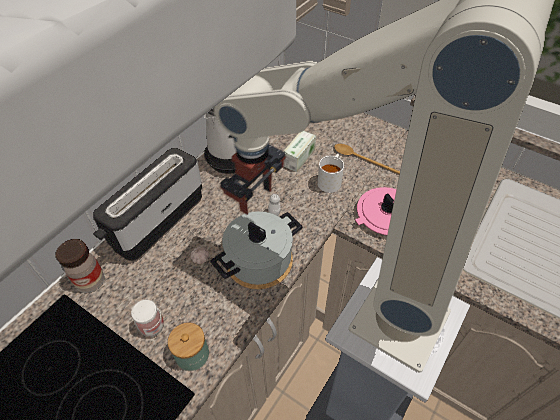

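The gripper is above the lid (gripper at 255,175; knob at 257,232) and nothing has moved. The pink lid is at (378,210). Lowering now.

Emit:
step_arm([
  [1,0.04,0.02,0.4,0,0,0],
  [1,0,0,0.5,0,0,0],
  [1,0,0,0.5,0,0,0],
  [1,0,0,0.4,0,0,0],
  [1,0,0,0.3,0,0,0],
  [1,0,0,0.2,0,0,0],
  [1,0,0,0,0,0,0],
  [0,0,0,0,0,0,0],
  [-1,0,0,0,0,0,0],
  [-1,0,0,0,0,0,0],
  [-1,0,0,0,0,0,0],
  [-1,0,0,0,0,0,0],
])

```text
t: 4.55
ee_pos: [446.3, 57.6, 140.9]
orientation: [-3.141, 0.056, -0.0]
ft_force: [1.1, 0.2, 0.2]
width: 41.3
grasp_force: 0.0
```

```bash
python3 - <<'E'
from h import *
need([446,59,138])
E
```

```text
t 4.55 pos [446.3  57.6 140.9] xdeg -2.06 z [ 0.  0. -1.] w 41.3 gf 0.0 F [1.1 0.2 0.2] M [ 0.04 -0.01 -0.02] q [0.1  0.25 2.05 0.   0.85 1.71]
units [-0.007 -0.028  0.057]
```

Emit:
step_arm([
  [-1,0,0,0.04,0,0,0],
  [-1,0,0,0,0,0,0],
  [-1,0,0,0,0,0,0],
  [-1,0,0,0,0,0,0],
  [-1,0,0,0,0,0,0],
  [-1,0,0,0,0,0,0],
])

```text
t: 5.3
ee_pos: [446.5, 57.6, 138.9]
orientation: [-3.141, 0.056, -0.001]
ft_force: [0.1, -0.1, 3.4]
width: 0.8
grasp_force: 1.5
```

```bash
python3 - <<'E'
from h import *
need([446,59,138])
E
```

```text
t 5.3 pos [446.5  57.6 138.9] xdeg -2.06 z [ 0.001  0.    -1.   ] w 0.8 gf 1.542309686774388 F [ 0.1 -0.1  3.4] M [ 0.07 -0.07  0.  ] q [ 0.1   0.25  2.05 -0.    0.84  1.71]
units [-0.012 -0.028  0.019]
```

```bash
python3 - <<'E'
from h import *
b=grab('scene'); a=grab('top')
c=cv2.resize(b['pixels'][150:300,190:320],None,fx=4,fy=4,interpolation=2)
cv2.imwrite('pics/c2.png',c[:,:,::-1])
E
```

```text
(no output)
```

View pics/c2.png

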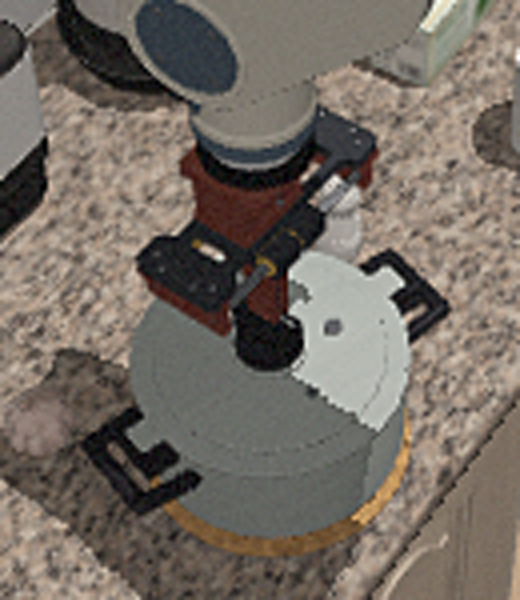

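The fingers (crop 265,300) seem to sit behind the knob's disc (crop 270,345). I'll compare this with the projections.

```bash
cat >> h.py <<'E'
def proj(im,P):
    T=np.array(im['T']); p=(np.atleast_2d(P)-T[:3,3])@T[:3,:3]; s=p[:,:2]/p[:,2:]; s=s*(1+im['k1']*(s**2).sum(1,keepdims=True))
    return s*[im['fx'],im['fy']]+[im['cx'],im['cy']]
E
python3 - <<'E'
from h import *
o=get_obs(); print(o['width'],o['grasp_force'])
b=grab('scene'); e=o['ee_pos']
for n,P in(('tcp',e),('grasp',e+[0,0,19]),('disc c',[446,58,132]),('flange',e+[0,0,150])):
    uv=proj(b,P)[0]; print(n,uv.round(1),'crop',((uv-[190,150])*4).round())
# depth of black knob pixels & red finger pixels
for c in[(270,350),(250,345),(290,345),(265,310),(265,295),(245,320),(280,325),(265,275),(295,345),(320,290)]:
    uv=np.array(c)/4+[190,150]; print(c,bydepth(b,uv).round()[0],b['pixels'][int(uv[1]),int(uv[0])])
E
```

```text
0.602532955016289 1.7314949131105095
tcp [256.8 232.2] crop [267. 329.]
grasp [256.5 228.2] crop [266. 313.]
disc c [257.  233.8] crop [268. 335.]
flange [254.1 198. ] crop [257. 192.]
(270, 350) [438.  67. 130.] [22 15 19]
(250, 345) [453.  70. 129.] [26 29 27]
(290, 345) [419.  67. 151.] [12 10 21]
(265, 310) [439.  68. 179.] [69 30 21]
(265, 295) [435.  71. 201.] [69 34 32]
(245, 320) [460.  65. 148.] [15 11 19]
(280, 325) [426.  68. 170.] [17 14 16]
(265, 275) [414.  95. 264.] [84 77 64]
(295, 345) [417.  65. 150.] [23 18 25]
(320, 290) [446.  -6. 116.] [179 183 176]
```

```bash
python3 - <<'E'
from h import *
b=grab('scene')
print('open tips expected in sc1', proj(b,[[444,110,255],[444,10,255],[444,60,255]]).round())
for v in range(222,240,1):
    print(v,[ (u,bydepth(b,[u,v])[0].round().astype(int).tolist(),b['pixels'][v,u].tolist()) for u in (250,254,257,260,264)])
im=cv2.imread('pics/sc1.png')[140:260,200:320]; c2=cv2.resize(b['pixels'][190:250,215:300,::-1],None,fx=8,fy=8,interpolation=2)[:480,:400]
im=cv2.resize(im,None,fx=4,fy=4,interpolation=2)[:480,:400]
cv2.imwrite('pics/c3.png',np.hstack([im,c2]))
E
```

```text
open tips expected in sc1 [[244. 220.]
 [266. 196.]
 [255. 207.]]
222 [(250, [419, 114, 267], [73, 73, 72]), (254, [445, 68, 199], [65, 20, 15]), (257, [435, 67, 206], [62, 32, 14]), (260, [431, 59, 199], [75, 36, 34]), (264, [460, 4, 120], [100, 103, 102])]
223 [(250, [418, 116, 265], [69, 69, 71]), (254, [445, 68, 195], [67, 31, 30]), (257, [432, 72, 208], [78, 47, 39]), (260, [433, 57, 191], [72, 36, 17]), (264, [460, 5, 116], [102, 106, 103])]
224 [(250, [418, 117, 263], [60, 58, 63]), (254, [446, 68, 189], [61, 28, 13]), (257, [434, 69, 198], [71, 33, 24]), (260, [433, 57, 187], [70, 35, 36]), (264, [457, 9, 118], [120, 126, 118])]
225 [(250, [465, 62, 165], [32, 33, 31]), (254, [446, 68, 185], [69, 37, 34]), (257, [434, 70, 195], [74, 41, 37]), (260, [433, 57, 182], [68, 34, 23]), (264, [453, 14, 120], [199, 202, 195])]
226 [(250, [462, 66, 167], [11, 13, 11]), (254, [449, 65, 175], [71, 26, 27]), (257, [435, 68, 188], [74, 36, 31]), (260, [433, 58, 179], [55, 28, 28]), (264, [453, 15, 117], [184, 189, 183])]
227 [(250, [462, 67, 163], [16, 18, 12]), (254, [446, 69, 176], [76, 
[... 1693 characters left out ...]
 69, 132], [22, 29, 20]), (257, [439, 68, 138], [18, 20, 17]), (260, [426, 69, 150], [11, 7, 0]), (264, [417, 62, 149], [17, 11, 12])]
237 [(250, [456, 78, 132], [12, 15, 10]), (254, [447, 71, 131], [9, 13, 19]), (257, [441, 66, 129], [20, 12, 20]), (260, [429, 66, 138], [0, 5, 18]), (264, [418, 62, 143], [17, 17, 13])]
238 [(250, [456, 79, 128], [19, 19, 22]), (254, [444, 75, 133], [17, 14, 22]), (257, [439, 67, 128], [22, 16, 21]), (260, [428, 68, 136], [23, 27, 31]), (264, [419, 61, 137], [11, 3, 15])]
239 [(250, [453, 82, 129], [16, 21, 21]), (254, [444, 75, 128], [22, 17, 21]), (257, [435, 73, 133], [30, 28, 31]), (260, [429, 67, 131], [18, 23, 22]), (264, [422, 57, 124], [96, 97, 93])]
```

View pics/c3.png

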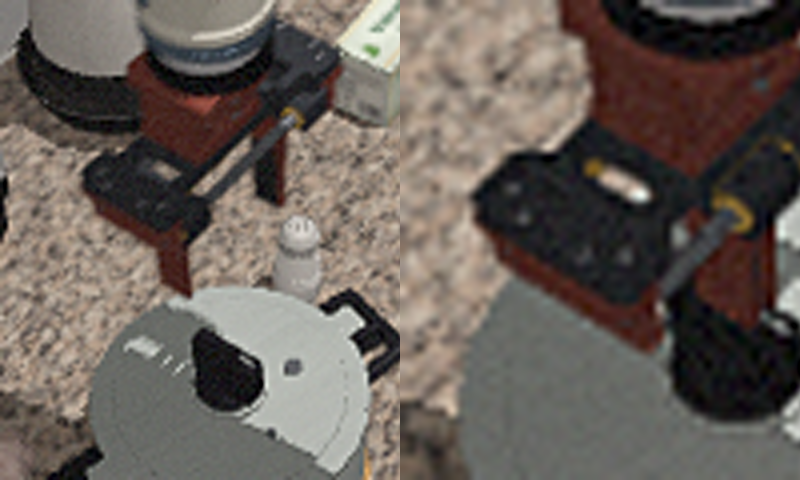

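The picture shows the fingers shut above the bar: the red finger ends at z≈168 and the bar's top is in view below it. So the fingertips seem to be about 30 mm higher than the reported TCP. I'll raise, open and measure the fingers in free air.

Emit:
step_arm([
  [-1,0,0,-0.4,0,0,0],
  [0,0,0,-0.5,0,0,0],
  [1,0,0,-0.5,0,0,0],
  [1,0,0,0,0,0,0],
  [1,0,0,0,0,0,0],
  [1,0,0,0,0,0,0],
  [1,0,0,0,0,0,0],
])

```text
t: 6.38
ee_pos: [445.8, 57.5, 208.0]
orientation: [3.141, -0.056, -0.002]
ft_force: [-0.8, 0.5, -0.4]
width: 57.2
grasp_force: 0.0
```

```bash
python3 - <<'E'
from h import *
need([446,58,138]); b=grab('scene')
vv,uu=np.mgrid[150:260,200:320]; uv=np.c_[uu.ravel(),vv.ravel()]; p=bydepth(b,uv); c=b['pixels'][150:260,200:320].reshape(-1,3).astype(int)
m=(c[:,0]-c[:,1]>18)&(c[:,0]<130)&(p[:,2]>150)&(abs(p[:,0]-446)<60)&(abs(p[:,1]-58)<100)
for lo in range(180,340,8):
    s=m&(p[:,2]>=lo)&(p[:,2]<lo+8)
    for n,k in(('+y',p[:,1]>58),('-y',p[:,1]<=58)):
        q=p[s&k]
        if len(q)>2: print(lo,n,len(q),'x',q[:,0].min().round(),q[:,0].max().round(),'y',q[:,1].min().round(),q[:,1].max().round(), np.median(q,0).round(1))
# knob again
a=b; k=(p[:,2]>157)&(p[:,2]<172)&(abs(p[:,0]-446)<45)&(abs(p[:,1]-58)<45)&(c.max(1)<50)
print(cv2.minAreaRect(p[k][:,:2].astype(np.float32)),k.sum())
E
```

```text
t 6.375 pos [445.8  57.5 208. ] xdeg -2.06 z [-0.002 -0.    -1.   ] w 57.2 gf 0.0 F [-0.8  0.5 -0.4] M [0.01 0.02 0.01] q [ 0.1   0.14  1.99 -0.    1.01  1.71]
units [ 0.007 -0.01   1.4  ]
236 +y 6 x 434.0 452.0 y 92.0 97.0 [437.8  95.5 241.2]
236 -y 5 x 430.0 434.0 y 21.0 30.0 [430.9  25.  240. ]
244 +y 14 x 434.0 451.0 y 92.0 98.0 [437.8  95.8 246.6]
244 -y 5 x 431.0 434.0 y 21.0 29.0 [431.3  24.  249.8]
252 +y 11 x 433.0 448.0 y 92.0 98.0 [440.7  95.5 256.2]
260 +y 7 x 433.0 446.0 y 92.0 98.0 [435.5  96.2 262.7]
260 -y 6 x 430.0 434.0 y 23.0 29.0 [430.7  24.4 262.6]
268 +y 13 x 432.0 445.0 y 89.0 99.0 [434.5  97.3 271.2]
268 -y 6 x 429.0 433.0 y 20.0 30.0 [432.   26.4 273.6]
276 +y 10 x 433.0 441.0 y 89.0 101.0 [434.5  95.4 280.4]
276 -y 5 x 430.0 432.0 y 23.0 30.0 [431.1  26.3 281. ]
284 +y 6 x 433.0 438.0 y 98.0 100.0 [434.9  98.8 289.2]
284 -y 8 x 430.0 434.0 y 19.0 28.0 [431.9  25.4 286.9]
292 -y 7 x 431.0 452.0 y 21.0 30.0 [444.3  28.4 295.7]
300 -y 7 x 438.0 447.0 y 28.0 30.0 [442.   29.  304.2]
308 +y 3 x 416.0 477.0 y 136.0 138.0 [454.  137.5 314.4]
308 -y 4 x 433.0 454.0 y -17.0 32.0 [438.5  29.  314.3]
316 +y 29 x 413.0 473.0 y 114.0 141.0 [443.3 139.  320.1]
316 -y 16 x 407.0 456.0 y -16.0 30.0 [429.3 -13.6 320.9]
324 +y 37 x 414.0 477.0 y 114.0 142.0 [432.6 139.3 327.3]
324 -y 18 x 408.0 456.0 y -18.0 49.0 [419.2 -13.6 327.9]
332 +y 14 x 414.0 479.0 y 114.0 146.0 [416.4 138.5 336.9]
332 -y 11 x 407.0 426.0 y -26.0 32.0 [412.8 -10.  334.2]
((445.5023193359375, 60.95895767211914), (15.98035717010498, 54.727176666259766), 86.802001953125) 96
```

The fingertips are at z≈238 with TCP reported at 208, so the tips sit 30 mm above the reported TCP. I need to go 30 mm deeper (reported z≈108).

Emit:
step_arm([
  [1,0.03,-0.04,0,0,0,0],
  [1,0,0,0.2,0,0,0],
  [1,0,0,0.4,0,0,0],
  [1,0,0,0.4,0,0,0],
  [1,0,0,0.4,0,0,0],
  [1,0,0,0.3,0,0,0],
  [1,0,0,0.15,0,0,0],
  [1,0,0,0.1,0,0,0],
  [1,0,0,0,0,0,0],
])

```text
t: 7.55
ee_pos: [447.9, 59.5, 111.3]
orientation: [-3.141, 0.057, 0.0]
ft_force: [-0.6, -0.3, 0.7]
width: 87.8
grasp_force: 0.0
```

```bash
python3 - <<'E'
from h import *
need([447.5,59.5,108])
E
```

```text
t 7.55 pos [447.9  59.5 111.3] xdeg -2.06 z [-0.  0. -1.] w 87.8 gf 0.0 F [-0.6 -0.3  0.7] M [0.03 0.01 0.03] q [0.11 0.3  2.06 0.   0.78 1.71]
units [-0.008  0.001  0.065]
```

Emit:
step_arm([
  [1,0,0,0.03,0,0,0],
  [-1,0,0,0,0,0,0],
  [-1,0,0,0,0,0,0],
  [-1,0,0,0,0,0,0],
  [-1,0,0,0,0,0,0],
  [-1,0,0,0,0,0,0],
  [-1,0,0,0,0,0,0],
  [-1,0,0,0,0,0,0],
  [-1,0,0,0,0,0,0],
])

```text
t: 8.68
ee_pos: [447.4, 58.4, 109.7]
orientation: [3.139, -0.055, -0.001]
ft_force: [-0.9, -8.8, 2.5]
width: 15.6
grasp_force: 30.0
```

```bash
python3 - <<'E'
from h import *
need([447.5,59.5,108])
E
```

```text
t 8.675 pos [447.4  58.4 109.7] xdeg -2.0 z [-0.001 -0.002 -1.   ] w 15.6 gf 30.000297725200653 F [-0.9 -8.8  2.5] M [-1.25  0.19  0.08] q [ 0.1   0.3   2.06 -0.    0.77  1.71]
units [ 0.001 -0.022  0.035]
```

Emit:
step_arm([
  [-1,0,0.03,0,0,0,0],
  [-1,0,0,0,0,0,-0.3],
  [-1,0,0,0,0,0,-0.5],
  [-1,0,0,0,0,0,-0.5],
  [-1,0,0,0,0,0,-0.5],
  [-1,0,0,0,0,0,-0.5],
  [-1,0,0,0,0,0,-0.5],
  [-1,0,0,0,0,0,0],
])

```text
t: 9.68
ee_pos: [447.5, 57.7, 109.7]
orientation: [3.106, 0.471, -0.001]
ft_force: [-2.3, -3.6, 2.1]
width: 15.5
grasp_force: 30.0
```

```bash
python3 - <<'E'
from h import *
need([447.5,58,108])
E
```

```text
t 9.675 pos [447.5  57.7 109.7] xdeg 17.24 z [-0.001 -0.001 -1.   ] w 15.5 gf 30.000121593475342 F [-2.3 -3.6  2.1] M [-0.57  0.32  0.02] q [ 0.1   0.3   2.07 -0.    0.77  1.37]
units [ 0.001 -0.005  0.035]
```

Emit:
step_arm([
  [-1,0,0,0,0,0,-0.5],
  [-1,0,0,0,0,0,-0.5],
  [-1,0,0,0,0,0,-0.5],
  [-1,0,0,0,0,0,-0.5],
  [-1,0,0,0,0,0,-0.5],
  [-1,0,0,0,0,0,-0.5],
  [-1,0,0,0,0,0,-0.5],
  [-1,0,0,0,0,0,-0.5],
  [-1,0,0,0,0,0,-0.5],
  [-1,0,0,0,0,0,-0.5],
  [-1,0,0,0,0,0,0],
  [-1,0,0,0,0,0,0],
])

```text
t: 11.18
ee_pos: [447.8, 57.5, 109.7]
orientation: [2.828, 1.366, -0.0]
ft_force: [-0.4, -5.1, 0.7]
width: 15.9
grasp_force: 30.0
```

```bash
python3 - <<'E'
from h import *
need([447.5,58,108])
E
```

```text
t 11.175 pos [447.8  57.5 109.7] xdeg 51.55 z [ 0.    -0.001 -1.   ] w 15.9 gf 30.000210106372833 F [-0.4 -5.1  0.7] M [-0.85  0.07  0.04] q [ 0.1   0.3   2.07 -0.    0.77  0.77]
units [ 0.003 -0.011  0.035]
```

Emit:
step_arm([
  [-1,0,0,0,0,0,-0.3],
  [-1,0,0,0,0,0,-0.3],
  [-1,0,0,0,0,0,-0.2],
  [-1,0,0,0,0,0,0],
])

```text
t: 11.68
ee_pos: [448.0, 57.5, 109.8]
orientation: [2.759, 1.5, -0.0]
ft_force: [-0.1, -4.6, 0.9]
width: 15.9
grasp_force: 30.0
```

```bash
python3 - <<'E'
from h import *
need([447.5,58,108]); b=grab('scene','sc4.png')
c=cv2.resize(b['pixels'][190:300,190:320],None,fx=5,fy=5,interpolation=2)
cv2.imwrite('pics/c4.png',c[:,:,::-1])
E
```

```text
t 11.675 pos [448.   57.5 109.8] xdeg 57.06 z [ 0.    -0.001 -1.   ] w 15.9 gf 29.999910593032837 F [-0.1 -4.6  0.9] M [-0.85  0.05  0.07] q [ 0.1   0.3   2.06 -0.    0.77  0.68]
units [ 0.003 -0.013  0.036]
```

View pics/c4.png

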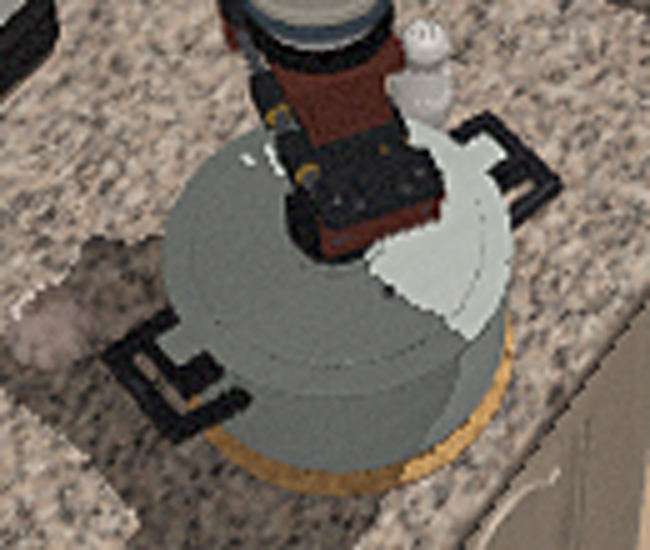

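The bar is now about 74° from the pot's x (≈1.29 rad). The gripper at crop (370,190) covers the open disc, and the closed dot at (388,292) is bare. I'll lift a little and check the force.

Emit:
step_arm([
  [-1,-0.01,0.01,0,0,0,0],
  [-1,0,0,-0.06,0,0,0],
  [-1,0,0,-0.06,0,0,0],
  [-1,0,0,-0.06,0,0,0],
  [-1,0,0,-0.06,0,0,0],
  [-1,0,0,0,0,0,0],
])

```text
t: 12.48
ee_pos: [448.2, 57.4, 122.1]
orientation: [2.76, 1.5, 0.001]
ft_force: [-0.3, -0.3, -3.3]
width: 15.4
grasp_force: 30.0
```

```bash
python3 - <<'E'
from h import *
need([447.5,58,210])
E
```

```text
t 12.475 pos [448.2  57.4 122.1] xdeg 57.07 z [ 0.001  0.    -1.   ] w 15.4 gf 29.99936878681183 F [-0.3 -0.3 -3.3] M [-0.03 -0.02 -0.01] q [0.1  0.28 2.06 0.   0.8  0.68]
units [ 0.004 -0.017 -1.758]
```

Free, carrying about 3.5–4 N. Lifting the rest.

Emit:
step_arm([
  [-1,0,0,-0.1,0,0,0],
  [-1,0,0,-0.2,0,0,0],
  [-1,0,0,-0.2,0,0,0],
  [-1,0,0,-0.2,0,0,0],
  [-1,0,0,-0.2,0,0,0],
  [-1,0,0,-0.2,0,0,0],
  [-1,0,0,-0.2,0,0,0],
  [-1,0,0,-0.2,0,0,0],
  [-1,0,0,-0.16,0,0,0],
  [-1,0,0,-0.1,0,0,0],
  [-1,0,0,0,0,0,0],
  [-1,0,0,0,0,0,0],
])

```text
t: 13.98
ee_pos: [447.7, 57.3, 209.5]
orientation: [-2.76, -1.501, 0.001]
ft_force: [0.0, -0.3, -4.9]
width: 16.1
grasp_force: 30.0
```

```bash
python3 - <<'E'
from h import *
need([447.5,58,210]); b=grab('scene','sc5.png')
vv,uu=np.mgrid[100:320,180:340]; uv=np.c_[uu.ravel(),vv.ravel()]; p=bydepth(b,uv); c=b['pixels'][100:320,180:340].reshape(-1,3).astype(int)
m=(p[:,2]>205)&(p[:,2]<232)&(np.hypot(p[:,0]-446,p[:,1]-59)<125)&(np.hypot(p[:,0]-446,p[:,1]-59)>45)&(np.ptp(c,axis=1)<18)&(c.min(1)>70)
q=p[m]; A=np.c_[q[:,:2]-[446,59],np.ones(len(q))]; s=np.linalg.lstsq(A,q[:,2],rcond=None)[0]; print(len(q),'plane slope deg',np.degrees(s[:2]).round(2),'top z',s[2].round(1), cv2.minEnclosingCircle(q[:,:2].astype(np.float32)))
E
```

```text
t 13.975 pos [447.7  57.3 209.5] xdeg 57.07 z [-0.001 -0.    -1.   ] w 16.1 gf 29.999502897262573 F [ 0.  -0.3 -4.9] M [-0.01 -0.06  0.04] q [0.1  0.14 1.98 0.   1.02 0.68]
units [ 0.01  -0.011 -0.01 ]
2404 plane slope deg [ 0.13 -0.1 ] top z 215.2 ((448.36553955078125, 58.390708923339844), 120.22752380371094)
```

View pics/sc5.png

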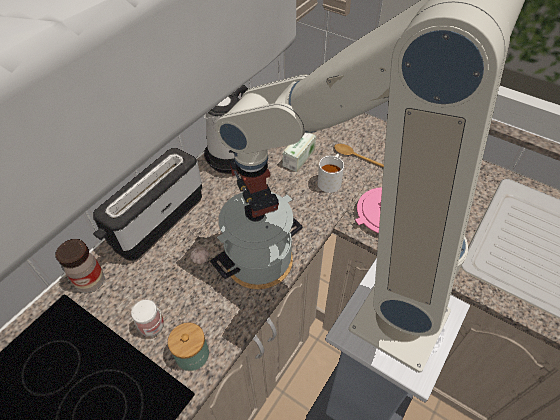

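The lid hangs level (slopes about 0.1°) above the pot, lid at (255,215), and the bystanders stand where they were. Holding.

Emit:
step_arm([
  [-1,0,0,0,0,0,0],
  [-1,0,0,0,0,0,0],
  [-1,0,0,0,0,0,0],
  [-1,0,0,0,0,0,0],
  [-1,0,0,0,0,0,0],
  [-1,0,0,0,0,0,0],
  [-1,0,0,0,0,0,0],
  [-1,0,0,0,0,0,0],
  [-1,0,0,0,0,0,0],
  [-1,0,0,0,0,0,0],
  [-1,0,0,0,0,0,0],
  [-1,0,0,0,0,0,0],
  [-1,0,0,0,0,0,0],
  [-1,0,0,0,0,0,0],
  [-1,0,0,0,0,0,0],
  [-1,0,0,0,0,0,0],
  [-1,0,0,0,0,0,0],
  [-1,0,0,0,0,0,0],
  [-1,0,0,0,0,0,0],
  [-1,0,0,0,0,0,0],
])

```text
t: 16.52
ee_pos: [447.9, 57.3, 209.8]
orientation: [-2.76, -1.501, -0.0]
ft_force: [-0.4, -0.5, -3.9]
width: 15.9
grasp_force: 30.0
```

Emit:
step_arm([
  [-1,0,0,0,0,0,0],
  [-1,0,0,0,0,0,0],
  [-1,0,0,0,0,0,0],
  [-1,0,0,0,0,0,0],
  [-1,0,0,0,0,0,0],
  [-1,0,0,0,0,0,0],
  [-1,0,0,0,0,0,0],
  [-1,0,0,0,0,0,0],
  [-1,0,0,0,0,0,0],
  [-1,0,0,0,0,0,0],
  [-1,0,0,0,0,0,0],
  [-1,0,0,0,0,0,0],
  [-1,0,0,0,0,0,0],
  [-1,0,0,0,0,0,0],
])

```text
t: 18.27
ee_pos: [447.9, 57.3, 209.8]
orientation: [-2.76, -1.501, -0.0]
ft_force: [-0.6, 0.4, -4.3]
width: 15.5
grasp_force: 30.0
```

```bash
python3 - <<'E'
from h import *
need([447.5,58,210]); print(ctrl.close_job())
E
```

```text
t 18.275 pos [447.9  57.3 209.8] xdeg 57.07 z [ 0.  0. -1.] w 15.5 gf 29.99939113855362 F [-0.6  0.4 -4.3] M [-0.01  0.03  0.  ] q [0.1  0.14 1.98 0.   1.02 0.68]
units [ 0.007 -0.014 -0.004]
the job is handed in; nothing more can be done
None
```

The knob was turned to the open position (about 1.29 rad), and the lid was lifted straight up and held level about 10 cm above the rim, centred over the pot, for just over 4 s; I handed the job in at 18.3 s with the arm still holding it, after a first grasp that closed just above the knob and had to be redone lower.

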